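Empty the tumbling barrel and offer it the next stone ball

ROBOT

A 7-joint arm with a two-finger parallel gripper is mounted at the origin on the work surface. World frame = base frame: x ahead of the robot, y to its left, z up, the work surface at z = 0. Lengths are in m, angles in rad, forces in N, time in s.
With the tool pointing down it reaches from about 0.4 to 0.85 m from the base axis. Payload 4.5 kg.
Tool frame: the origin (TCP) lies on the centre line of the jaws, within the pads' length; the fingertips stand 8 mm ahead of it and the grasp point (between the pads) lies 11 mm behind it; z points along the fingers, x is the direction in which the jaws open and shut, and the axes are right-handed (so a half turn about z gives the same grasp; the last joint's range is limited). The gripper opens to 88 mm and grips with 3 to 60 N. Pads are 18 mm wide; open, the fingers measure 123 mm over their backs; the gripper's body (75 mm by 187 mm) begins 45 mm behind the grasp point.
Start: joints at [1.258, 0.689, -0.195, 1.565, 0.157, 0.902, -0.215], TCP at [0.212, -0.588, 0.247] pointing down, gripper open.
Joint ranges: [-3.01, 3.01], [-0.46, 2.08], [-1.47, 1.51], [0.13, 2.56], [-1, 4.14], [0.04, 2.09], [-2.66, 2.66]. Speed limits (rad/s): [2.57, 2.57, 3.14, 3.14, 3.14, 3.14, 3.14].

INTERFACE

Orientations are given as a unit quaternion [x, y, z, w].
In Python, from plant import get_state, snapshot, finish_job, boxes_of, pinpoint gives the robot as it stands.
- The arm moves only by the shell command python3 -m creep 'ROWS' [FORCE]. ROWS is JSON, a list of rows, each an object with "hand": the finger opening in m, from 0 to 0.0881; "slide": the shift along the tool's x, y, z in m, a list of three; "turn": the turn about the tool's z in degrees. A call has 1 to 5 rows; each row shifts and turns the commanded pose from where the row before left it, along the tool's axes as they then stand; what a row does not reach is not made up. A row lasts 1/8 s, in which the tool goes at most 62.5 mm and 10.7 degrees, less where a joint would pass 70% of its speed; a pose out of reach is approached as far as the arm can. A call is refused whole if a number of a shift passes 0.0625 or a number of a turn 10.7, either way. A call with a gripper value outside its range is refused whole. The fingers move at their own pace and stop on an object; FORCE is the grip in N (left out, the last holds). Time passes only in rows, so rows that do not move let the fingers close. It gives the time, the measured TCP pose, the force and the opening at its end, in the units of the state.
- get_state(): the state, without advancing time (a new reading comes with each control period).
- snapshot(name): name is "scene" or "top" or "wrist"; returns a dict with "frame" (420x560x3 uint8, red, green, blue), "depth" (420x560 float32, m along the optical axis (not along the pixel's ray), 0 where there is no reading), "mtx" (3x3 intrinsics, pixels), "camera_from_world" (4x4, takes a point from world to camera coordinates). Camera axes: x right, y down, z forward; pixel columns grow to the right and rows downward; lengths in m; the calibration is good to about 2 mm. A picture is of the moment at which its call begins.
- finish_job(): hands the job in, once; it reports no verdict.
Trained networks look in a picture, given as the dict that the camera call returned (one of the last four; its "shot" number tells which), for a name from the list of things; names that differ only in an ending like _2 or _b are one class to them, and where a whole thing is asked for, a point or a joint stands for the part that bears it (a point fixed in the world has none). Each returns a list of dicts, best first, with "conf" (0 to 1); they miss things now and then, are a little off and sometimes report something else, mostly with a low value. They report only what shows in the picture. A call takes as long as a camera call.
- boxes_of(target, picture): "uv" ([column, row] in pixels, amid what is visible of it).
- pinpoint(target, picture): "uv" ([column, row] in pixels: a listed point, or the origin of a listed thing).
The state is a dict: "clock": time; "q": joint angles; "qd": joint speeds; "joint_torque": joint torques, N m; "tool_pos": TCP position; "eef_rot": TCP orientation; "contact_force": force on the tool from outside, world axes, zero at the start; "moment": the same for the moment, N m; "opening": opening from 0.0 (shut) to 1.0 (fully open).
Only numpy, scipy, OpenCV 4.12 (cv2) and the standard library are available. Lean on these libraries where they do the work, as an engineer would, in place of code of your own. Each camera call takes 0.05 s, during which the arm holds its last target.

TASK

Tip the blue tumbling barrel, which has a crank, until all five spent polishing chunks have dropped into the green catch tray under it, then stand the barrel fully upright again. Then pick up the dark grey ball tray, which has a red handle, keep it level so that the stone ball stays in its pocket, and finish still holding it in the gripper, level and motionless, with the ball over the middle of the barrel's mouth and the tray a few centimetres above the rim, not touching the stand. Do not touch the ball, and leave the other things on the bench where they are.

Things in the scene. Friction and masses are not known exactly. Their poses are not given: they have to be found in the camera images.
- rig: Fixed tumbling stand. Origin on the bench under the barrel's pivot axis, which lies along this frame's y at height 140 mm; x is the way the mouth tips, away from the robot (yaw up to 0.25 rad). Green catch tray x -50 to 150, y -60 to 60 mm, floor 6 mm thick, walls 45 mm high (far one 60). Two steel posts, 158 mm high, y -74 to -62 and 62 to 74 mm.
- barrel (a joint): Angle of the blue barrel: 0 upright at a stop, grows as the mouth tips to the stand's +x, stop at 2.36 rad (mouth steeply down, all drains out). Stays where left; pivot friction 0.15 N m, about 2 N at the crank. Barrel: open cup 100 mm tall, outside diameter 80 mm at the foot, 104 at the rim, wall 4 mm, pivoted at half its height; upright rim 190 mm above the bench.
- crank (a point): Middle of the black crank grip: cylinder 16 mm thick, 50 mm long, spins freely on its pin along the stand's y. It is 90 mm from the pivot, at y -113 mm of the stand (crank arm at y -81, 10 mm thick). At joint 0 it is 74 mm to -x of and 52 mm above the pivot; swings up and over to 89 mm to +x and 16 mm above at 2.36 rad. Pinch it from above, fingers closing along the stand's x.
- mouth (a point): Centre of the barrel's open mouth, in the plane of its rim; moves with the barrel; z points out of the mouth. Mouth inside diameter 96 mm.
- chunk0: Polishing chunk 1 of 5, a rounded cylinder 18 mm in diameter and 16 mm long, terracotta, 12 g; origin at its centre. All five start on the barrel's floor.
- chunk1: Polishing chunk 2 of 5, a rounded block of 15 x 15 x 16 mm, white, 12 g; origin at its centre. All five start on the barrel's floor.
- chunk2: Polishing chunk 3 of 5, a rounded cylinder 18 mm in diameter and 16 mm long, green, 12 g; origin at its centre. All five start on the barrel's floor.
- chunk3: Polishing chunk 4 of 5, a rounded block of 15 x 15 x 16 mm, terracotta, 12 g; origin at its centre. All five start on the barrel's floor.
- chunk4: Polishing chunk 5 of 5, a rounded cylinder 18 mm in diameter and 16 mm long, white, 12 g; origin at its centre. All five start on the barrel's floor.
- tray: Loose dark grey aluminium ball tray, 150 (x) x 90 (y) x 12 mm, 0.25 to 0.45 kg, with round pockets 36 mm wide and 4 mm deep at x +50 mm (holds the ball) and -50 mm (empty), and a red bridge handle over its middle. Origin at the centre of its underside, z up. Yaw up to 0.5 rad at the start: the ball is at the end farther from the robot.
- handle (a point): Centre of the red handle bar of the tray: 50 mm long along the tray's x, 12 mm wide (y), 14 mm tall (48 to 62 mm above the tray's underside), on two 10 mm posts at x = -20 and +20 mm; its centre is 55 mm above the tray's underside. Pinch it from above across its 12 mm width.
- seat (a point): Fixed point of the tray: where the ball's centre is when it rests in the middle of its pocket (tray frame x = +50, y = 0, z = 23 mm).
- ball_center (a point): Centre of the loose stone ball, 30 mm in diameter, about 40 g. It rolls up to about 8 mm in its pocket and rolls out if the tray is tipped or jerked.
- jar: Bystander: amber jar with blue cap, 56 mm in diameter, 85 mm tall; origin under its centre.
- mug: Bystander: white mug, 76 mm in diameter, 90 mm tall, with a handle; origin under its centre.
- block: Bystander: wooden block 70 x 50 x 35 mm; origin under its centre.
- wheel: Bystander: terracotta abrasive wheel lying flat, 70 mm in diameter, 16 mm thick; origin under its centre.
- driver: Bystander: screwdriver lying along its x, 160 mm long; origin at the underside of its middle.
- brush: Bystander: brush lying along its x, 160 mm long; origin at the underside of its middle.
- ball: The same stone ball as a body (40 g, 30 mm); its axes turn as it rolls, so use ball_center for its place.

How it is judged:
On the way, in this order (a step that is already met when the one before it is completed fails the run):
1. the barrel is tipped and all five chunks lie in the catch tray (x of chunk0 in the frame of rig between -0.052 and 0.152 m and y of chunk0 in the frame of rig between -0.062 and 0.062 m and z of each of chunk0, chunk1, chunk2, chunk3, chunk4 in the frame of rig below 0.06 m and x of chunk1 in the frame of rig between -0.052 and 0.152 m and y of chunk1 in the frame of rig between -0.062 and 0.062 m and x of chunk2 in the frame of rig between -0.052 and 0.152 m and y of chunk2 in the frame of rig between -0.062 and 0.062 m and x of chunk3 in the frame of rig between -0.052 and 0.152 m and y of chunk3 in the frame of rig between -0.062 and 0.062 m and x of chunk4 in the frame of rig between -0.052 and 0.152 m and y of chunk4 in the frame of rig between -0.062 and 0.062 m and value of joint barrel above 0.6 rad), for 0.1 s.
2. the emptied barrel stands upright again, the ball tray still on the bench (x of chunk0 in the frame of rig between -0.052 and 0.152 m and y of chunk0 in the frame of rig between -0.062 and 0.062 m and z of each of chunk0, chunk1, chunk2, chunk3, chunk4 in the frame of rig below 0.06 m and x of chunk1 in the frame of rig between -0.052 and 0.152 m and y of chunk1 in the frame of rig between -0.062 and 0.062 m and x of chunk2 in the frame of rig between -0.052 and 0.152 m and y of chunk2 in the frame of rig between -0.062 and 0.062 m and x of chunk3 in the frame of rig between -0.052 and 0.152 m and y of chunk3 in the frame of rig between -0.062 and 0.062 m and x of chunk4 in the frame of rig between -0.052 and 0.152 m and y of chunk4 in the frame of rig between -0.062 and 0.062 m and value of joint barrel below 0.15 rad and height (world z) of tray below 0.02 m), for 0.2 s.
3. the ball tray is lifted by the gripper with the ball in its pocket (height (world z) of tray above 0.05 m and distance between ball_center and seat below 0.018 m and contact force between the fingers and tray above 0.5 N), for 0.2 s.
At the end, for the whole second after the job is handed in: Tray held still and level (0.12 rad) by the gripper, underside 13 to 90 mm above the barrel's rim and not touching the stand, ball in its pocket (18 mm of the seat), seat within 30 mm sideways of the mouth's centre; barrel within 0.15 rad of upright; all five chunks in the catch tray (x of chunk0 in the frame of rig between -0.052 and 0.152 m and y of chunk0 in the frame of rig between -0.062 and 0.062 m and z of each of chunk0, chunk1, chunk2, chunk3, chunk4 in the frame of rig below 0.06 m and x of chunk1 in the frame of rig between -0.052 and 0.152 m and y of chunk1 in the frame of rig between -0.062 and 0.062 m and x of chunk2 in the frame of rig between -0.052 and 0.152 m and y of chunk2 in the frame of rig between -0.062 and 0.062 m and x of chunk3 in the frame of rig between -0.052 and 0.152 m and y of chunk3 in the frame of rig between -0.062 and 0.062 m and x of chunk4 in the frame of rig between -0.052 and 0.152 m and y of chunk4 in the frame of rig between -0.062 and 0.062 m and value of joint barrel below 0.15 rad and distance between ball_center and seat below 0.018 m and horizontal distance between seat and mouth below 0.03 m and height (world z) of tray between 0.203 and 0.28 m and angle between tray's own z axis and vertical below 0.12 rad and linear speed of tray below 0.03 m/s and angular speed of tray below 0.2 rad/s and contact force between the fingers and tray above 0.5 N and contact force between tray and rig below 0.1 N); the arm keeps its last pose, push and grip.
It fails at once if the ball leaves its pocket (distance between ball_center and seat above 0.022 m).
It fails at once if the ball tray is tipped by more than 0.45 rad (angle between tray's own z axis and vertical above 0.45 rad).
It fails at once if the robot touches the ball (contact force between any of the fingers, the arm and ball above 0.3 N).
It fails at once if a bystander is moved by more than 30 mm (distance of any of jar, mug, block, wheel, driver, brush from where it was at the start of the episode above 0.03 m).
It also fails if it takes over 66 s, if anything falls off the work surface, if the arm or the gripper's body presses on something with over 40 N, if the wrist force passes 120 N, or if a joint passes its speed limit or range.

## Working session

There is one attempt and no reset: what is moved stays moved. The work goes in short steps, Python scripts to look and compute and a shell command to move; the robot and the scene stay as the last step left them, time stands still between calls to the robot, and variables do not carry over. Pictures are saved under pics/ and viewed, and the job is handed in when it is done.

```bash
ls; mkdir -p pics; cat > h.py <<'E'
import numpy as np,cv2
from plant import *
from scipy.spatial.transform import Rotation as R
def save(s,n): cv2.imwrite('pics/'+n,s['frame'][:,:,::-1])
def back(s,uv,z=None):
    """pixel -> world on plane z, or by depth"""
    K=s['mtx'];T=np.linalg.inv(s['camera_from_world'])
    r=np.linalg.inv(K)@np.array([uv[0],uv[1],1.])
    if z is None:
        d=s['depth'][int(round(uv[1])),int(round(uv[0]))]
        return (T@np.append(r*d,1))[:3]
    d=T[:3,:3]@r;o=T[:3,3]
    return o+d*(z-o[2])/d[2]
def proj(s,p):
    c=(s['camera_from_world']@np.append(p,1))[:3]; u=s['mtx']@c; return u[:2]/u[2]
E
python3 - <<'E'
from h import *
st=get_state();print({k:np.round(v,3) for k,v in st.items()})
for n in('scene','top','wrist'):
    s=snapshot(n);save(s,n+'0.png')
    for t in('rig','crank','mouth','handle','tray','seat','ball_center','jar','mug','block','wheel','driver','brush'):
        print(n,t,[(np.round(d['uv'],1),round(d['conf'],2)) for d in pinpoint(t,s)[:2]])
print(get_state()['clock'])
E
```

```text
pics
{'clock': np.float64(0.0), 'q': array([ 1.258,  0.69 , -0.195,  1.566,  0.157,  0.902, -0.215]), 'qd': array([-0.001,  0.001, -0.001, -0.   ,  0.   , -0.   , -0.001]), 'joint_torque': array([ 0.0000e+00, -5.2756e+01, -1.2660e+00, -1.5343e+01, -5.3000e-02,
        7.0000e-03,  0.0000e+00]), 'tool_pos': array([ 0.212, -0.587,  0.246]), 'eef_rot': array([ 0.819, -0.574, -0.001, -0.   ]), 'contact_force': array([-0.776, -0.098,  0.114]), 'moment': array([-0.025,  0.043,  0.   ]), 'opening': np.float64(1.001)}
scene rig [(array([287.5, 216.1]), 0.85)]
scene crank [(array([239.6, 169.8]), 0.56)]
scene mouth [(array([286.7, 161.6]), 0.85)]
scene handle [(array([198.5, 320.8]), 0.75), (array([219.5, 345.3]), 0.71)]
scene tray [(array([203.2, 333.6]), 0.58), (array([ 97.7, 281.9]), 0.16)]
scene seat [(array([217.4, 341.4]), 0.61), (array([288.4, 159. ]), 0.4)]
scene ball_center [(array([220. , 342.6]), 0.5), (array([231.1, 235.6]), 0.42)]
scene jar [(array([264.9, 372.6]), 0.94)]
scene mug [(array([354.8, 167.3]), 0.78), (array([286.9, 219.9]), 0.28)]
scene block [(array([100.2, 283.9]),
[... 305 characters left out ...]
[(array([383.7, 200.9]), 0.88)]
top tray [(array([381. , 198.3]), 0.59), (array([403.6, 299.6]), 0.39)]
top seat [(array([384.4, 183.5]), 0.77)]
top ball_center [(array([376.7, 183.5]), 0.49)]
top jar []
top mug [(array([144.9, 219.6]), 0.74), (array([383.6, 185.2]), 0.72)]
top block [(array([401.4, 296.8]), 0.91), (array([377.1, 185.9]), 0.53)]
top wheel [(array([314.6, 158.2]), 0.89)]
top driver [(array([296.1, 245.9]), 0.69)]
top brush [(array([171. , 281.8]), 0.88)]
wrist rig []
wrist crank []
wrist mouth []
wrist handle []
wrist tray []
wrist seat []
wrist ball_center []
wrist jar []
wrist mug []
wrist block [(array([54.1, 30.1]), 0.82)]
wrist wheel []
wrist driver []
wrist brush []
2.1
```

View pics/scene0.png

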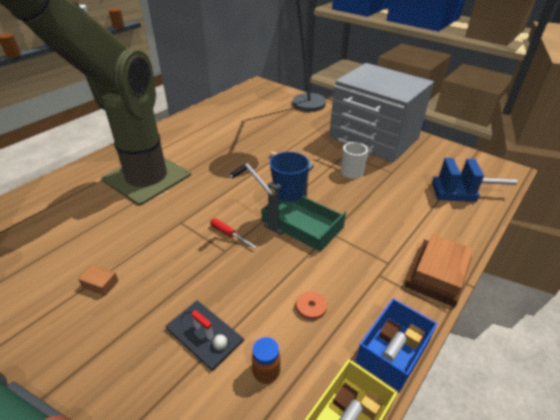

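View pics/top0.png

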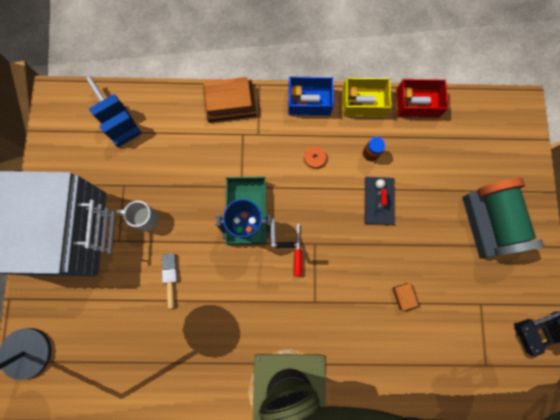

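```bash
python3 - <<'E'
from h import *
import pickle
d={}
for n in('scene','top'):
    s=snapshot(n);d[n]=s
pickle.dump(d,open('s0.pkl','wb'))
t=d['top'];s=d['scene']
print('px',t['mtx'])
for n,uv,z in [('mouth',(242,216.7),.19),('crank',(282.9,244.6),.192),('handle',(383.7,200.9),.055),('seat',(384.4,183.5),.023),('rigtray',(249,228),0),('wheel',(314.6,158.2),.016),('driver',(297,250),.02),('jar',(376,147),.085),('mug',(141,215),.09)]:
    print('top',n,back(t,uv,z).round(3),back(t,uv).round(3))
for n,uv,z in [('mouth',(286.7,161.6),.19),('crank',(239.6,169.8),.192),('handle',(198.5,320.8),.055),('seat',(218,341.5),.023),('rig',(287.5,216.1),0),('jar',(265,347),.085)]:
    print('sc',n,back(s,uv,z).round(3),back(s,uv).round(3))
# heights map
im=cv2.resize(t['frame'][150:290,200:430],None,fx=3.4,fy=3.4,interpolation=cv2.INTER_CUBIC);cv2.imwrite('pics/topz.png',im[:,:,::-1])
im=cv2.resize(s['frame'][130:280,180:380],None,fx=3.8,fy=3.8,interpolation=cv2.INTER_CUBIC);cv2.imwrite('pics/scz.png',im[:,:,::-1])
E
```

```text
px [[415.43451209   0.         278.88636322]
 [  0.         415.43451209 209.46155759]
 [  0.           0.           1.        ]]
top mouth [0.475 0.136 0.19 ] [0.488 0.142 0.114]
top crank [0.401 0.027 0.192] [0.4   0.027 0.204]
top handle [ 0.553 -0.28   0.055] [ 0.552 -0.278  0.062]
top seat [ 0.616 -0.293  0.023] [ 0.614 -0.291  0.031]
top rigtray [0.474 0.128 0.   ] [0.456 0.121 0.113]
top wheel [ 0.698 -0.076  0.016] [ 0.702 -0.077  0.003]
top driver [ 0.405 -0.02   0.02 ] [ 0.405 -0.02   0.025]
top jar [ 0.713 -0.255  0.085] [ 0.713 -0.255  0.086]
top mug [0.494 0.435 0.09 ] [0.509 0.462 0.006]
sc mouth [0.467 0.135 0.19 ] [0.439 0.171 0.16 ]
sc crank [0.4   0.029 0.192] [0.406 0.023 0.198]
sc handle [ 0.563 -0.282  0.055] [ 0.563 -0.282  0.054]
sc seat [ 0.612 -0.279  0.023] [ 0.619 -0.284  0.037]
sc rig [ 0.469  0.141 -0.   ] [0.475 0.133 0.008]
sc jar [ 0.72  -0.255  0.085] [ 0.721 -0.256  0.087]
```

View pics/topz.png

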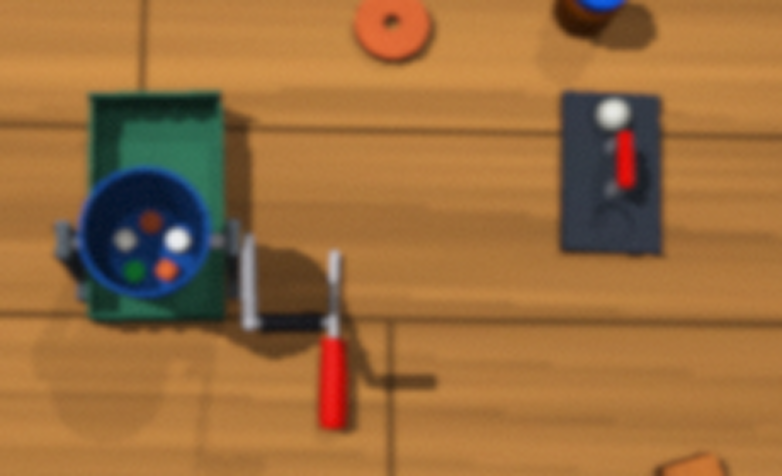

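View pics/scz.png

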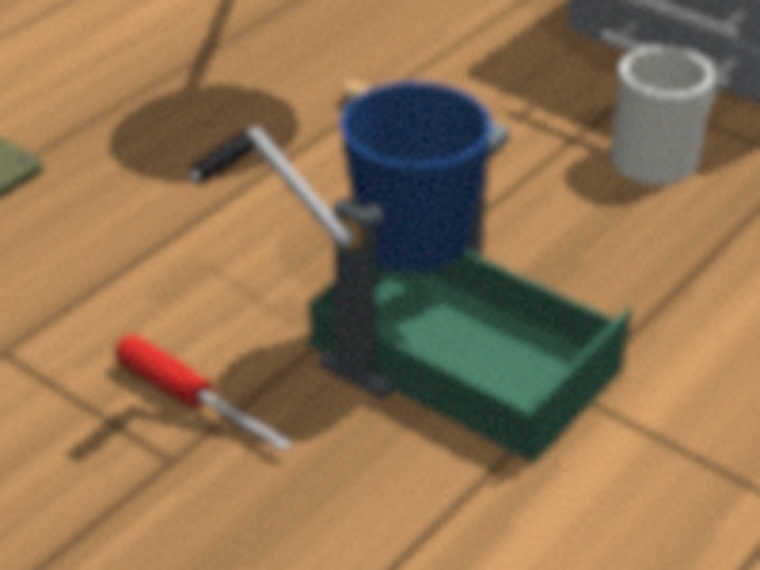

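```bash
python3 -m creep '[{"hand":0.088,"slide":[0,0,0],"turn":-10},{"hand":0.088,"slide":[0,0,0],"turn":-10},{"hand":0.088,"slide":[0,0,0],"turn":-10},{"hand":0.088,"slide":[0,0,0],"turn":-10},{"hand":0.088,"slide":[0,0,0],"turn":-10}]' 20; python3 - <<'E'
from h import *
import pickle
d=pickle.load(open('s0.pkl','rb'));t=d['top']
K=t['mtx'];T=np.linalg.inv(t['camera_from_world']);print(T.round(3))
v,u=np.mgrid[0:420,0:560];D=t['depth']
P=np.stack([(u-K[0,2])/K[0,0]*D,(v-K[1,2])/K[1,1]*D,D,np.ones_like(D)],-1)@T.T
hsv=cv2.cvtColor(t['frame'],cv2.COLOR_RGB2HSV)
def rect(m,n):
    p=P[m][:,:2].astype(np.float32);r=cv2.minAreaRect(p);print(n,m.sum(),np.round(r[0],3),np.round(r[1],3),round(r[2],1),P[m][:,2].mean().round(3))
roi=(P[...,0]>.3)&(P[...,0]<.8)&(P[...,1]>-.4)&(P[...,1]<.25)
g=roi&(hsv[...,0]>60)&(hsv[...,0]<95)&(hsv[...,1]>90)&(u<275);rect(g&(P[...,2]<.08),'green')
red=roi&((hsv[...,0]<5)|(hsv[...,0]>175))&(hsv[...,1]>180)&(hsv[...,2]>120)&(P[...,1]<-.2)&(P[...,0]<.66);rect(red,'redbar')
dk=roi&(hsv[...,2]<90)&(P[...,1]<-.2)&(P[...,0]<.66)&(P[...,2]>.004)&(P[...,2]<.03);rect(dk,'tray')
bl=roi&(hsv[...,0]>105)&(hsv[...,0]<125)&(hsv[...,1]>120)&(P[...,2]>.18)&(P[...,1]>0);rect(bl,'rim')
bk=roi&(hsv[...,2]<70)&(P[...,1]>-.01)&(P[...,1]<.06)&(P[...,2]>.17);rect(bk,'grip')
E
```

```text
clock: 2.82
tool_pos: [0.2124, -0.5879, 0.2468]
eef_rot: [0.985, -0.172, -0.0, 0.0]
contact_force: [-0.2, -0.2, -0.0]
opening: 0.997
[[ 0.01  -0.98   0.197  0.277]
 [-1.    -0.014 -0.015  0.055]
 [ 0.017 -0.197 -0.98   1.275]
 [ 0.     0.     0.     1.   ]]
green 1289 [0.521 0.138] [0.198 0.12 ] 1.4 0.016
redbar 82 [ 0.573 -0.285] [0.029 0.065] 88.5 0.057
tray 1135 [ 0.565 -0.279] [0.095 0.149] 87.7 0.014
rim 194 [0.471 0.135] [0.098 0.099] 74.6 0.19
grip 109 [0.401 0.022] [0.014 0.047] 0.9 0.2
```

```bash
python3 -m creep '[{"hand":0.088,"slide":[0,0,0],"turn":-10},{"hand":0.088,"slide":[0,0,0],"turn":-10}]'
```

```text
clock: 3.08
tool_pos: [0.2123, -0.5879, 0.2467]
eef_rot: [1.0, 0.002, -0.0, 0.0]
contact_force: [0.6, 0.0, 0.5]
opening: 0.998
```

```bash
python3 -m creep '[{"hand":0.088,"slide":[0.017,-0.055,0],"turn":0},{"hand":0.088,"slide":[0.017,-0.055,0],"turn":0},{"hand":0.088,"slide":[0.017,-0.055,0],"turn":0},{"hand":0.088,"slide":[0.017,-0.055,0],"turn":0},{"hand":0.088,"slide":[0.017,-0.055,0],"turn":0}]' 
python3 -m creep '[{"hand":0.088,"slide":[0.017,-0.055,0],"turn":0},{"hand":0.088,"slide":[0.017,-0.055,0],"turn":0},{"hand":0.088,"slide":[0.017,-0.055,0],"turn":0},{"hand":0.088,"slide":[0.017,-0.055,0],"turn":0},{"hand":0.088,"slide":[0.017,-0.055,0],"turn":0}]' 
python3 -m creep '[{"hand":0.088,"slide":[0.0,0,0],"turn":0},{"hand":0.088,"slide":[0.0,0,0],"turn":0}]' 
python3 - <<'E'
from h import *
print(get_state()['q'].round(2),get_state()['tool_pos'].round(4))
s=snapshot('wrist');save(s,'w1.png')
p=pinpoint('crank',s)
for x in p: print(x,back(s,x['uv'],.192).round(4),back(s,x['uv']).round(4))
E
```

```text
clock: 3.7
tool_pos: [0.2987, -0.3115, 0.247]
eef_rot: [1.0, -0.001, 0.001, 0.0]
contact_force: [1.2, 0.5, 0.1]
opening: 0.996
clock: 4.32
tool_pos: [0.3844, -0.0365, 0.247]
eef_rot: [1.0, -0.001, 0.001, 0.0]
contact_force: [0.8, 0.1, 0.6]
opening: 1.0
clock: 4.58
tool_pos: [0.3834, -0.0386, 0.2467]
eef_rot: [1.0, -0.001, -0.0, 0.0]
contact_force: [0.1, 0.3, 0.5]
opening: 1.0
[ 0.34  0.43 -0.52  2.23  0.39  0.57 -0.47] [ 0.3834 -0.0386  0.2467]
{'uv': [310.5, 122.3], 'conf': 0.55} [0.4009 0.0206 0.192 ] [0.4002 0.0209 0.2004]
```

View pics/w1.png

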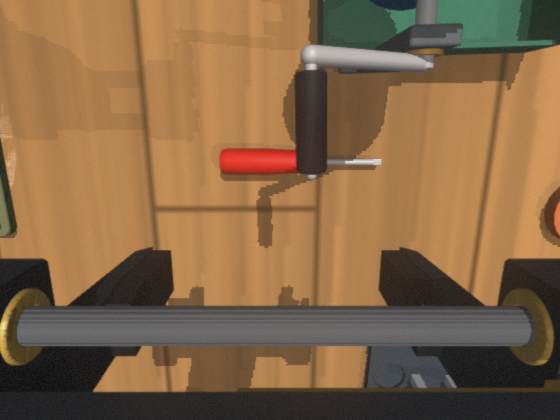

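```bash
python3 -m creep '[{"hand":0.088,"slide":[0.017,-0.055,0],"turn":0},{"hand":0.088,"slide":[0,0,0.03],"turn":0},{"hand":0.088,"slide":[0,0,0.034],"turn":0},{"hand":0.0,"slide":[0,0,0],"turn":0},{"hand":0.0,"slide":[0,0,0],"turn":0}]' 30
python3 -m creep '[{"hand":0.0,"slide":[0,0,0],"turn":0},{"hand":0.0,"slide":[0,0,0],"turn":0},{"hand":0.0,"slide":[0,0,0],"turn":0}]' 
python3 - <<'E'
from h import *
s=snapshot('wrist');save(s,'w2.png');s=snapshot('scene');save(s,'s2.png');print(get_state()['q'].round(2))
E
```

```text
clock: 5.3
tool_pos: [0.4011, 0.0159, 0.1834]
eef_rot: [1.0, -0.002, 0.0, 0.0]
contact_force: [-0.8, 0.7, 0.3]
opening: 0.796
clock: 5.68
tool_pos: [0.4011, 0.0167, 0.1831]
eef_rot: [1.0, -0.001, 0.0, -0.0]
contact_force: [0.8, 0.1, -0.6]
opening: 0.457
[ 0.09  0.56 -0.37  2.27  0.53  0.39 -0.73]
```

View pics/w2.png

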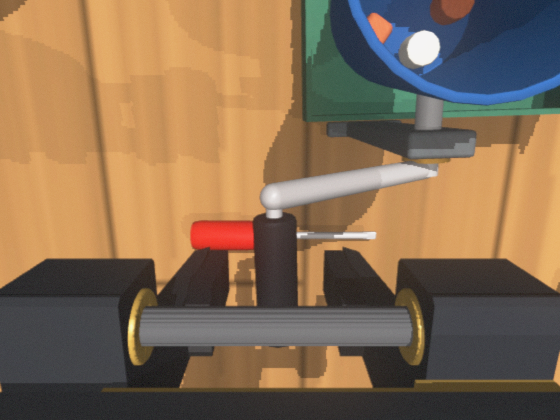

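View pics/s2.png

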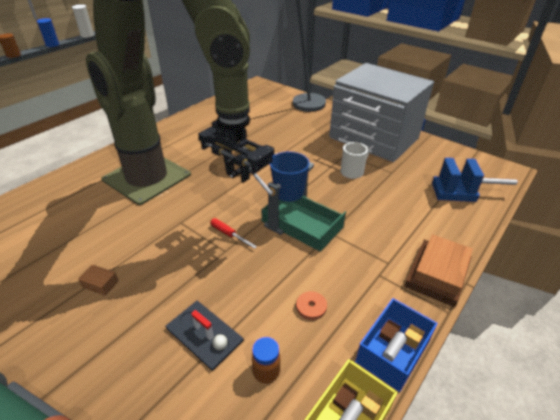

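```bash
python3 -m creep '[{"hand":0.0,"slide":[0,0,0],"turn":0},{"hand":0.0,"slide":[0,0,0],"turn":0},{"hand":0.0,"slide":[0,0,0],"turn":0},{"hand":0.0,"slide":[0,0,0],"turn":0}]' 30
python3 - <<'E'
import numpy as np
th0=np.arctan2(52,-74);r=.09
prev=None
for i,a in enumerate(np.linspace(0,2.36,25)):
    p=np.array([r*np.cos(th0-a),r*np.sin(th0-a)])
    if prev is not None: print(i,round(a,2),((p-prev)*1000).round(1), (p*1000).round(1))
    prev=p
E
```

```text
clock: 6.28
tool_pos: [0.4013, 0.0168, 0.1827]
eef_rot: [1.0, -0.001, 0.0, -0.0]
contact_force: [1.5, -0.9, -2.1]
opening: 0.168
1 0.1 [5.4 7. ] [-68.2  58.7]
2 0.2 [6.1 6.4] [-62.1  65.1]
3 0.3 [6.7 5.8] [-55.4  70.9]
4 0.39 [7.2 5.1] [-48.2  76. ]
5 0.49 [7.7 4.4] [-40.5  80.4]
6 0.59 [8.1 3.6] [-32.4  84. ]
7 0.69 [8.4 2.8] [-24.   86.7]
8 0.79 [8.6 1.9] [-15.4  88.7]
9 0.88 [8.8 1.1] [-6.6 89.8]
10 0.98 [8.8 0.2] [ 2.3 90. ]
11 1.08 [ 8.8 -0.7] [11.1 89.3]
12 1.18 [ 8.7 -1.5] [19.8 87.8]
13 1.28 [ 8.5 -2.4] [28.3 85.4]
14 1.38 [ 8.3 -3.2] [36.6 82.2]
15 1.48 [ 7.9 -4. ] [44.5 78.2]
16 1.57 [ 7.5 -4.7] [51.9 73.5]
17 1.67 [ 7.  -5.5] [58.9 68.1]
18 1.77 [ 6.4 -6.1] [65.3 61.9]
19 1.87 [ 5.8 -6.7] [71.1 55.2]
20 1.97 [ 5.1 -7.2] [76.1 48. ]
21 2.06 [ 4.3 -7.7] [80.5 40.3]
22 2.16 [ 3.6 -8.1] [84.  32.2]
23 2.26 [ 2.8 -8.4] [86.8 23.8]
24 2.36 [ 1.9 -8.6] [88.7 15.1]
```

```bash
python3 -m creep '[{"hand":0.0,"slide":[0.0054,0,-0.007],"turn":0},{"hand":0.0,"slide":[0.0061,0,-0.0064],"turn":0},{"hand":0.0,"slide":[0.0067,0,-0.0058],"turn":0},{"hand":0.0,"slide":[0.0072,0,-0.0051],"turn":0},{"hand":0,"slide":[0.0077,0,-0.0044],"turn":0}]' 30
python3 -m creep '[{"hand":0.0,"slide":[0.0081,0,-0.0036],"turn":0},{"hand":0.0,"slide":[0.0084,0,-0.0028],"turn":0},{"hand":0.0,"slide":[0.0086,0,-0.0019],"turn":0},{"hand":0.0,"slide":[0.0088,0,-0.0011],"turn":0},{"hand":0,"slide":[0.0088,0,-0.0002],"turn":0}]' 30
python3 - <<'E'
from h import *
s=snapshot('scene');save(s,'s3.png')
E
```

```text
clock: 6.9
tool_pos: [0.4342, 0.0177, 0.2116]
eef_rot: [1.0, -0.001, -0.0, -0.001]
contact_force: [2.7, 5.5, -13.2]
opening: 0.168
clock: 7.52
tool_pos: [0.4749, 0.0187, 0.2211]
eef_rot: [1.0, -0.0, -0.002, -0.001]
contact_force: [-3.0, 7.9, -2.2]
opening: 0.165
```

View pics/s3.png

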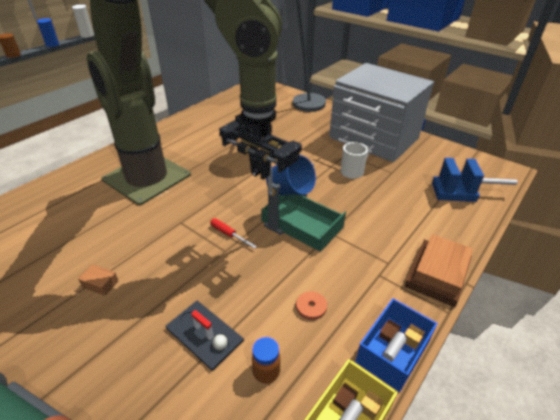

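```bash
python3 -m creep '[{"hand":0.0,"slide":[0.0088,-0.001,0.0007],"turn":0},{"hand":0.0,"slide":[0.0087,-0.001,0.0015],"turn":0},{"hand":0.0,"slide":[0.0085,-0.0002,0.0024],"turn":0},{"hand":0.0,"slide":[0.0083,-0.0002,0.0032],"turn":0},{"hand":0,"slide":[0.0079,-0.0002,0.004],"turn":0}]' 30
python3 -m creep '[{"hand":0.0,"slide":[0.0075,-0.0002,0.0047],"turn":0},{"hand":0.0,"slide":[0.007,-0.0002,0.0055],"turn":0},{"hand":0.0,"slide":[0.0064,-0.0002,0.0061],"turn":0},{"hand":0.0,"slide":[0.0058,0,0.0067],"turn":0},{"hand":0,"slide":[0.0051,0,0.0072],"turn":0}]' 30
python3 - <<'E'
from h import *
s=snapshot('scene');save(s,'s4.png')
im=cv2.resize(s['frame'][110:280,180:380],None,fx=3.5,fy=3.5,interpolation=cv2.INTER_CUBIC);cv2.imwrite('pics/s4z.png',im[:,:,::-1])
E
```

```text
clock: 8.2
tool_pos: [0.5193, 0.02, 0.2094]
eef_rot: [1.0, -0.001, 0.0, -0.001]
contact_force: [-1.2, 5.2, 1.4]
opening: 0.169
clock: 8.82
tool_pos: [0.5512, 0.0209, 0.179]
eef_rot: [1.0, -0.001, 0.0, -0.001]
contact_force: [-2.2, 5.3, 2.1]
opening: 0.166
```

View pics/s4z.png

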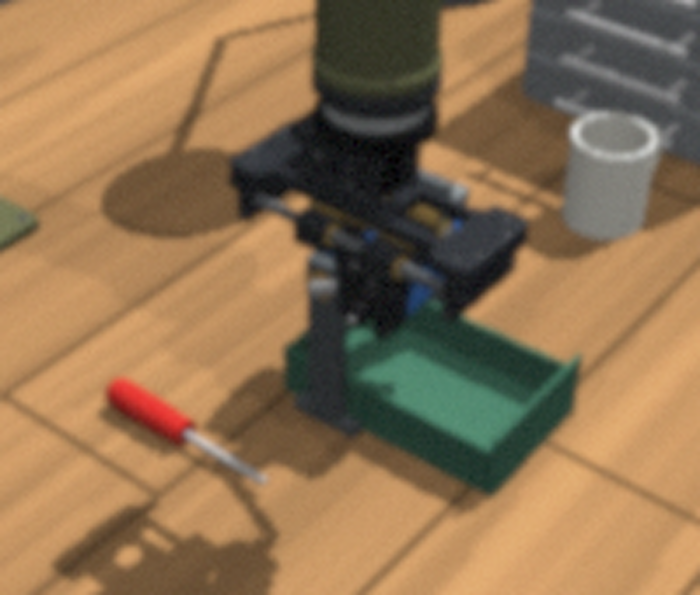

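```bash
python3 -m creep '[{"hand":0.0,"slide":[0.0043,0,0.0077],"turn":0},{"hand":0.0,"slide":[0.0036,0,0.0081],"turn":0},{"hand":0.0,"slide":[0.0028,0,0.0084],"turn":0},{"hand":0.0,"slide":[0.0018,0,0.008],"turn":0},{"hand":0,"slide":[0,0,0],"turn":0}]' 30
python3 -m creep '[{"hand":0.0,"slide":[0,0,0],"turn":0},{"hand":0.0,"slide":[0,0,0],"turn":0},{"hand":0.0,"slide":[0,0,0],"turn":0},{"hand":0.0,"slide":[0,0,0],"turn":0},{"hand":0.0,"slide":[0,0,0],"turn":0}]'
python3 - <<'E'
from h import *
s=snapshot('scene');save(s,'s5.png');t=snapshot('top')
im=cv2.resize(s['frame'][110:280,180:380],None,fx=3.5,fy=3.5,interpolation=cv2.INTER_CUBIC);cv2.imwrite('pics/s5z.png',im[:,:,::-1])
im=cv2.resize(t['frame'][150:290,200:340],None,fx=4,fy=4,interpolation=cv2.INTER_CUBIC);cv2.imwrite('pics/t5z.png',im[:,:,::-1])
E
```

```text
clock: 9.5
tool_pos: [0.5637, 0.0213, 0.1465]
eef_rot: [1.0, -0.001, 0.0, -0.001]
contact_force: [-0.3, 5.5, -1.5]
opening: 0.168
clock: 10.12
tool_pos: [0.5637, 0.0213, 0.1466]
eef_rot: [1.0, -0.001, 0.0, -0.001]
contact_force: [0.4, 5.9, -1.8]
opening: 0.169
```

View pics/s5z.png

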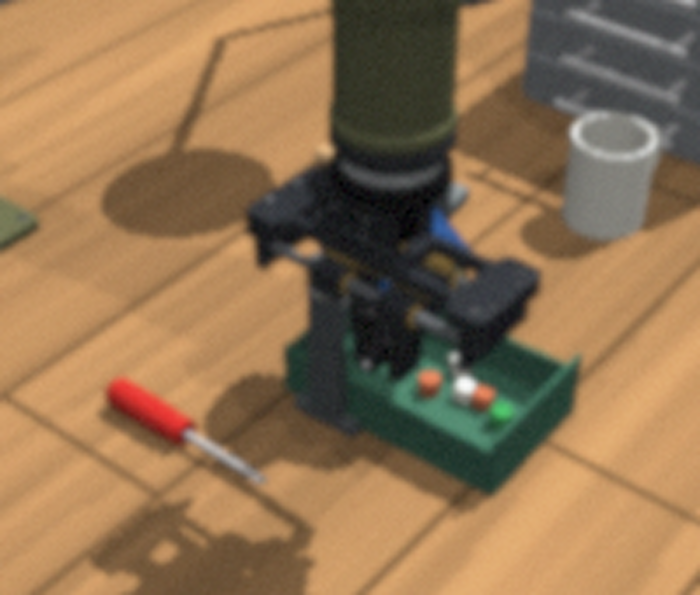

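View pics/t5z.png

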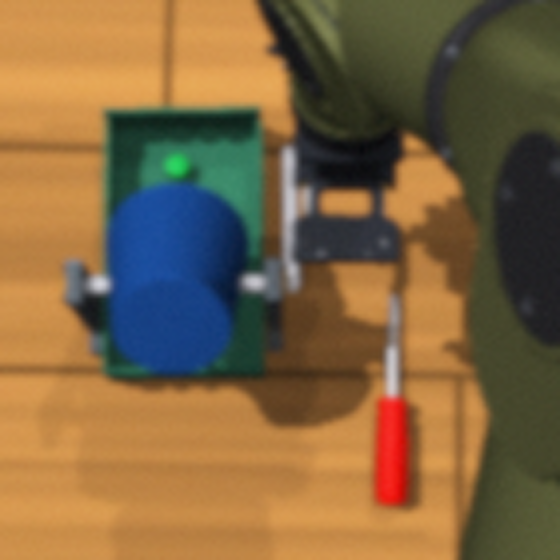

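```bash
python3 -m creep '[{"hand":0.0,"slide":[-0.0018,-0.001,-0.008],"turn":0},{"hand":0.0,"slide":[-0.0028,0,-0.0084],"turn":0},{"hand":0.0,"slide":[-0.0036,0,-0.0081],"turn":0},{"hand":0.0,"slide":[-0.0043,0,-0.0077],"turn":0},{"hand":0,"slide":[-0.0051,0,-0.0072],"turn":0}]' 30
python3 -m creep '[{"hand":0.0,"slide":[-0.0058,0.0002,-0.0067],"turn":0},{"hand":0.0,"slide":[-0.0064,0.0002,-0.0061],"turn":0},{"hand":0.0,"slide":[-0.007,0.0002,-0.0055],"turn":0},{"hand":0.0,"slide":[-0.0075,0.0002,-0.0047],"turn":0},{"hand":0,"slide":[-0.0079,0.0002,-0.004],"turn":0}]' 30
python3 -m creep '[{"hand":0.0,"slide":[-0.0083,0.0002,-0.0032],"turn":0},{"hand":0.0,"slide":[-0.0085,0.0002,-0.0024],"turn":0},{"hand":0.0,"slide":[-0.0087,0.0002,-0.0015],"turn":0},{"hand":0.0,"slide":[-0.0088,0.0002,-0.0007],"turn":0},{"hand":0,"slide":[-0.0088,0.0002,0.0002],"turn":0}]' 30
python3 - <<'E'
from h import *
s=snapshot('scene')
im=cv2.resize(s['frame'][110:280,180:380],None,fx=3.5,fy=3.5,interpolation=cv2.INTER_CUBIC);cv2.imwrite('pics/s6z.png',im[:,:,::-1])
E
```

```text
clock: 10.85
tool_pos: [0.5455, 0.0208, 0.187]
eef_rot: [1.0, -0.001, 0.0, -0.0]
contact_force: [1.0, 5.2, -0.9]
opening: 0.169
clock: 11.48
tool_pos: [0.5106, 0.0198, 0.2138]
eef_rot: [1.0, -0.001, 0.0, -0.0]
contact_force: [0.6, 4.7, -1.1]
opening: 0.166
clock: 12.1
tool_pos: [0.4673, 0.0186, 0.2209]
eef_rot: [1.0, -0.001, 0.0, 0.0]
contact_force: [1.3, 5.8, -8.1]
opening: 0.165
```

View pics/s6z.png

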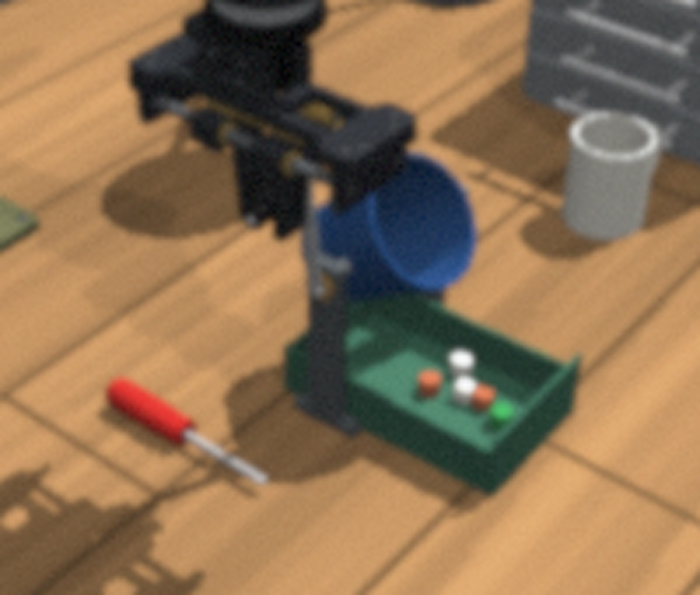

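The crop shows all five chunks on the tray floor: (430,381), (461,360), (466,390), (483,397) and (502,411). The barrel is on its way back up.

```bash
python3 -m creep '[{"hand":0.0,"slide":[-0.0088,0.0002,0.0011],"turn":0},{"hand":0.0,"slide":[-0.0086,0.0002,0.0019],"turn":0},{"hand":0.0,"slide":[-0.0084,0.0002,0.0028],"turn":0},{"hand":0.0,"slide":[-0.0081,0.0002,0.0036],"turn":0},{"hand":0,"slide":[-0.0077,0.0002,0.0044],"turn":0}]' 30
python3 -m creep '[{"hand":0.0,"slide":[-0.0072,0.0002,0.0051],"turn":0},{"hand":0.0,"slide":[-0.0067,0.0002,0.0058],"turn":0},{"hand":0.0,"slide":[-0.0061,0.0002,0.0064],"turn":0},{"hand":0.0,"slide":[-0.0056,0.0002,0.0075],"turn":0},{"hand":0,"slide":[0,0,0],"turn":0}]' 30
python3 -m creep '[{"hand":0.0,"slide":[0,0,0],"turn":0},{"hand":0.0,"slide":[0,0,0],"turn":0}]'
```

```text
clock: 12.78
tool_pos: [0.4271, 0.0175, 0.2073]
eef_rot: [1.0, -0.002, 0.001, 0.0]
contact_force: [4.0, 3.4, -3.9]
opening: 0.17
clock: 13.4
tool_pos: [0.4012, 0.0168, 0.1823]
eef_rot: [1.0, -0.001, 0.001, 0.0]
contact_force: [4.1, -0.1, 2.5]
opening: 0.166
clock: 13.65
tool_pos: [0.4012, 0.0168, 0.1822]
eef_rot: [1.0, -0.001, 0.001, 0.0]
contact_force: [5.0, -0.6, 2.1]
opening: 0.166
```

```bash
python3 -m creep '[{"hand":0.07,"slide":[0,0,0],"turn":0},{"hand":0.07,"slide":[0,0,0],"turn":0},{"hand":0.07,"slide":[0,0,0],"turn":0},{"hand":0.07,"slide":[0,0,0],"turn":0},{"hand":0.07,"slide":[0,0,0],"turn":0}]' 30
python3 -m creep '[{"hand":0.07,"slide":[0,0,-0.03],"turn":0},{"hand":0.07,"slide":[0,0,-0.045],"turn":0},{"hand":0.07,"slide":[0,0.05,0],"turn":0},{"hand":0.07,"slide":[0,0.05,0],"turn":0},{"hand":0.07,"slide":[0,0.05,0],"turn":0}]'
python3 - <<'E'
from h import *
import pickle
d={}
for n in('scene','top'):
    s=snapshot(n);d[n]=s
    print(n,pinpoint('mouth',s)[:1],pinpoint('handle',s)[:1],pinpoint('seat',s)[:1])
pickle.dump(d,open('s7.pkl','wb'));save(d['top'],'t7.png')
im=cv2.resize(d['scene']['frame'][110:280,180:380],None,fx=3.5,fy=3.5,interpolation=cv2.INTER_CUBIC);cv2.imwrite('pics/s7z.png',im[:,:,::-1])
E
```

```text
clock: 14.28
tool_pos: [0.4004, 0.0171, 0.1821]
eef_rot: [1.0, -0.001, -0.0, 0.0]
contact_force: [-0.6, 0.5, 0.2]
opening: 0.711
clock: 14.9
tool_pos: [0.4001, -0.1344, 0.2574]
eef_rot: [1.0, -0.001, 0.0, 0.0]
contact_force: [0.9, -0.8, -0.1]
opening: 0.795
scene [{'uv': [287.3, 215.4], 'conf': 0.67}] [{'uv': [286.7, 219.5], 'conf': 0.52}] [{'uv': [217.8, 343.4], 'conf': 0.64}]
top [{'uv': [241.5, 217.6], 'conf': 0.74}] [{'uv': [382.5, 197.8], 'conf': 0.77}] [{'uv': [382.6, 184.1], 'conf': 0.97}]
```

View pics/s7z.png

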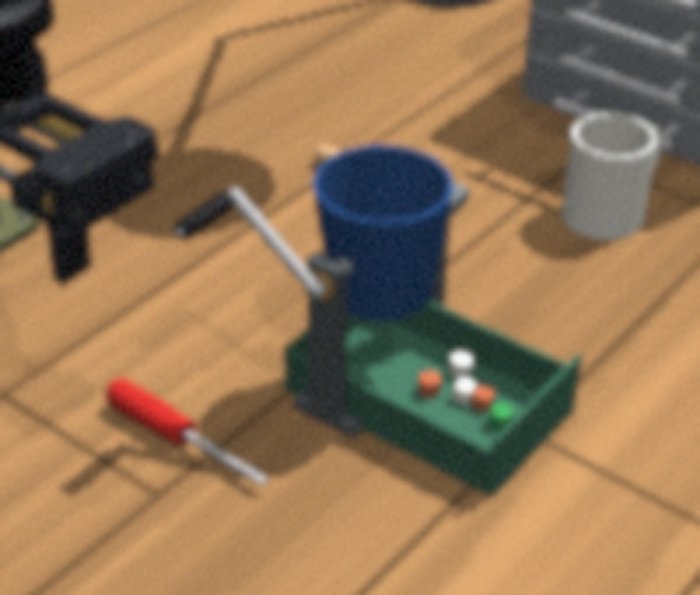

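View pics/t7.png

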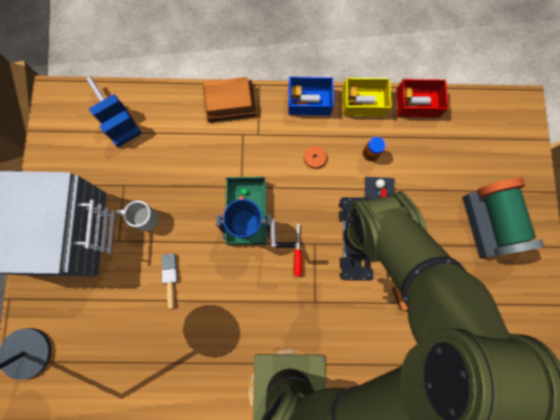

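```bash
python3 -m creep '[{"hand":0.06,"slide":[0,0,0],"turn":-10}]'; python3 - <<'E'
from h import *
print(get_state()['q'].round(2))
import pickle
d=pickle.load(open('s7.pkl','rb'))
for n,uv,z in [('top',(382.5,184.1),.023),('scene',(217.8,343.4),.023),('top',(241.5,217.6),.19)]: print(back(d[n],uv,z))
E
```

```text
clock: 15.42
tool_pos: [0.4005, -0.1315, 0.2574]
eef_rot: [0.996, 0.09, 0.0, 0.0]
contact_force: [0.4, -0.4, -0.6]
opening: 0.704
[ 0.62  0.46 -0.61  2.12  0.42  0.68 -0.09]
[ 0.61439117 -0.28714891  0.023     ]
[ 0.61519657 -0.2821779   0.023     ]
[0.4720653  0.13750389 0.19      ]
```

```bash
python3 -m creep '[{"hand":0.06,"slide":[0,0,0],"turn":-10}]'; python3 - <<'E'
from h import *
print(get_state()['q'].round(2))
E
```

```text
clock: 15.55
tool_pos: [0.4005, -0.1315, 0.2573]
eef_rot: [0.984, 0.177, 0.0, 0.0]
contact_force: [-0.8, 0.5, -1.2]
opening: 0.681
[ 0.66  0.47 -0.66  2.12  0.45  0.69  0.05]
```

```bash
python3 -m creep '[{"hand":0.06,"slide":[0,0,0],"turn":-10},{"hand":0.06,"slide":[0,0,0],"turn":-10},{"hand":0.06,"slide":[0,0,0],"turn":-10},{"hand":0.06,"slide":[0,0,0],"turn":-10},{"hand":0.06,"slide":[0,0,0],"turn":-10}]'
python3 -m creep '[{"hand":0.06,"slide":[0,0,0],"turn":-10},{"hand":0.06,"slide":[0,0,0],"turn":-8},{"hand":0.06,"slide":[-0.03,0.044,0],"turn":0},{"hand":0.06,"slide":[-0.03,0.044,0],"turn":0},{"hand":0.06,"slide":[-0.03,0.044,0],"turn":0}]'
python3 -m creep '[{"hand":0.06,"slide":[-0.03,0.044,0],"turn":0},{"hand":0.06,"slide":[-0.03,0.044,0],"turn":0},{"hand":0.06,"slide":[0,0,0],"turn":0},{"hand":0.06,"slide":[0,0,0],"turn":0}]'
python3 - <<'E'
from h import *
s=snapshot('wrist');save(s,'w8.png');print(get_state()['q'].round(2))
for n,z in (('handle',.055),('seat',.023),('tray',0)):
    for x in pinpoint(n,s)[:2]: print(n,x,back(s,x['uv'],z).round(4),back(s,x['uv']).round(4))
K=s['mtx'];T=np.linalg.inv(s['camera_from_world'])
v,u=np.mgrid[0:420,0:560];D=s['depth']
P=np.stack([(u-K[0,2])/K[0,0]*D,(v-K[1,2])/K[1,1]*D,D,np.ones_like(D)],-1)@T.T
hsv=cv2.cvtColor(s['frame'],cv2.COLOR_RGB2HSV)
m=((hsv[...,0]<5)|(hsv[...,0]>175))&(hsv[...,1]>150)&(P[...,2]>.056)&(P[...,2]<.07)
r=cv2.minAreaRect(P[m][:,:2].astype(np.float32));print(m.sum(),r,P[m][:,2].mean())
E
```

```text
clock: 16.18
tool_pos: [0.4004, -0.1316, 0.2573]
eef_rot: [0.817, 0.576, 0.0, 0.0]
contact_force: [0.9, -0.1, 0.2]
opening: 0.682
clock: 16.8
tool_pos: [0.5305, -0.2273, 0.2573]
eef_rot: [0.719, 0.695, 0.0, 0.0]
contact_force: [-0.3, -0.0, 0.1]
opening: 0.68
clock: 17.3
tool_pos: [0.6144, -0.2887, 0.2569]
eef_rot: [0.719, 0.695, -0.0, -0.001]
contact_force: [0.0, 0.4, -0.2]
opening: 0.681
[ 0.79  0.89 -0.92  1.35  0.71  1.25  1.37]
handle {'uv': [283.6, 129.3], 'conf': 0.68} [ 0.5656 -0.28    0.055 ] [ 0.5653 -0.2801  0.061 ]
seat {'uv': [283.9, 181.6], 'conf': 0.98} [ 0.6191 -0.2806  0.023 ] [ 0.6165 -0.2808  0.0368]
tray {'uv': [281.9, 128.7], 'conf': 0.84} [ 0.5676 -0.2807  0.    ] [ 0.5646 -0.2816  0.0631]
742 ((0.5660389065742493, -0.27889618277549744), (0.010777294635772705, 0.04928145557641983), 88.3363037109375) 0.06216303591582794
```

View pics/w8.png

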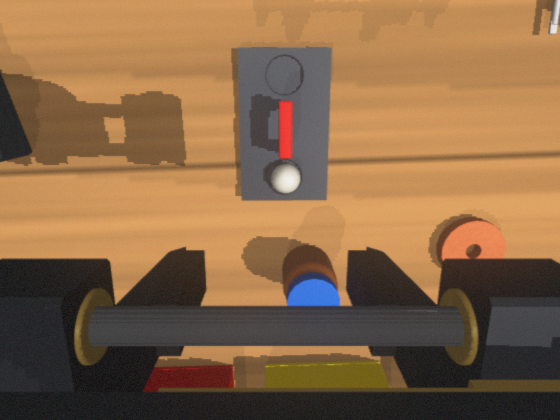

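```bash
python3 -m creep '[{"hand":0.06,"slide":[0.0076,-0.0458,0],"turn":0},{"hand":0.06,"slide":[0,0,0],"turn":0},{"hand":0.06,"slide":[0,0,0.05],"turn":0},{"hand":0.06,"slide":[0,0,0.05],"turn":0},{"hand":0.06,"slide":[0,0,0.04],"turn":0}]' 40
python3 -m creep '[{"hand":0.06,"slide":[0,0,0],"turn":0},{"hand":0.06,"slide":[0,0,0],"turn":0}]'
python3 - <<'E'
from h import *
s=snapshot('wrist');save(s,'w9.png')
E
```

```text
clock: 18.12
tool_pos: [0.5693, -0.282, 0.1158]
eef_rot: [0.72, 0.694, -0.0, 0.0]
contact_force: [0.6, 0.4, -0.4]
opening: 0.679
clock: 18.38
tool_pos: [0.5707, -0.2815, 0.1191]
eef_rot: [0.72, 0.694, 0.001, 0.001]
contact_force: [0.9, 0.3, 0.4]
opening: 0.679
```

View pics/w9.png

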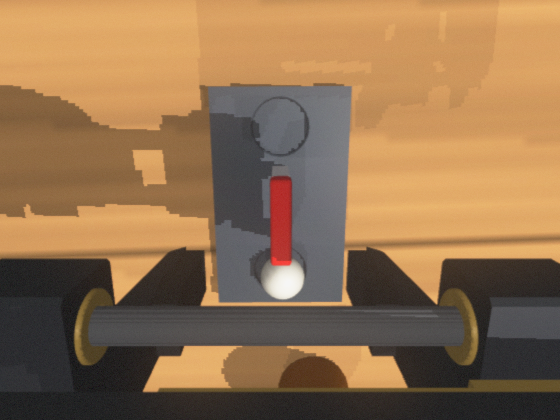

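```bash
python3 -m creep '[{"hand":0.06,"slide":[0.001,-0.001,0.03],"turn":0},{"hand":0.06,"slide":[0,0,0.03],"turn":0},{"hand":0.06,"slide":[0,0,0.015],"turn":0},{"hand":0.06,"slide":[0,0,0],"turn":0},{"hand":0.06,"slide":[0,0,0],"turn":0}]' 40
python3 - <<'E'
from h import *
s=snapshot('scene')
im=cv2.resize(s['frame'][240:400,100:300],None,fx=3.5,fy=3.5,interpolation=cv2.INTER_CUBIC);cv2.imwrite('pics/s10.png',im[:,:,::-1])
E
```

```text
clock: 19.05
tool_pos: [0.5693, -0.2807, 0.0438]
eef_rot: [0.72, 0.694, 0.001, 0.001]
contact_force: [0.1, 0.7, -0.3]
opening: 0.68
```

View pics/s10.png

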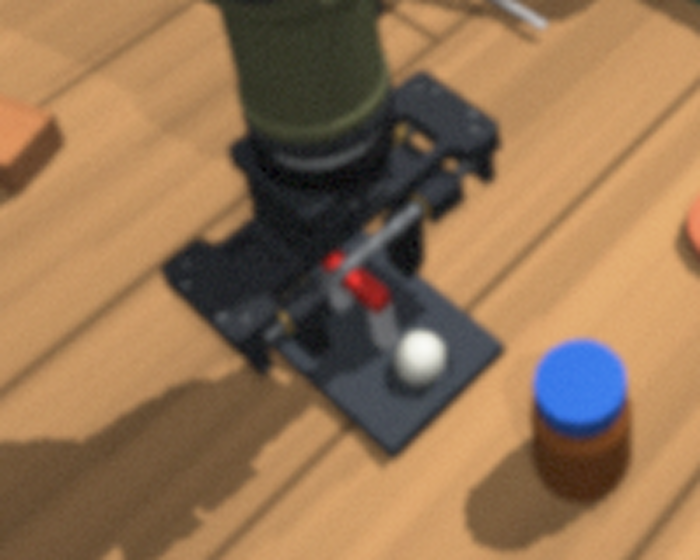

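```bash
python3 -m creep '[{"hand":0.02,"slide":[0,0,0],"turn":0},{"hand":0.02,"slide":[0,0,0],"turn":0},{"hand":0.02,"slide":[0,0,0],"turn":0},{"hand":0.02,"slide":[0,0,0],"turn":0},{"hand":0.016,"slide":[0,0,0],"turn":0}]' 15
python3 -m creep '[{"hand":0.013,"slide":[0,0,0],"turn":0},{"hand":0.01,"slide":[0,0,0],"turn":0},{"hand":0.0,"slide":[0,0,0],"turn":0},{"hand":0.0,"slide":[0,0,0],"turn":0},{"hand":0.0,"slide":[0,0,0],"turn":0}]' 15
python3 -m creep '[{"hand":0.0,"slide":[0,0,0],"turn":0},{"hand":0.0,"slide":[0,0,0],"turn":0}]' 45
python3 -m creep '[{"hand":0.0,"slide":[0,0,-0.001],"turn":0},{"hand":0.0,"slide":[0,0,-0.003],"turn":0},{"hand":0.0,"slide":[0,0,-0.005],"turn":0},{"hand":0.0,"slide":[0,0,-0.004],"turn":0},{"hand":0.0,"slide":[0,0,-0.002],"turn":0}]' 45
python3 - <<'E'
from h import *
s=snapshot('scene')
im=cv2.resize(s['frame'][240:400,100:300],None,fx=3.5,fy=3.5,interpolation=cv2.INTER_CUBIC);cv2.imwrite('pics/s11.png',im[:,:,::-1])
s=snapshot('wrist');save(s,'w11.png')
E
```

```text
clock: 19.73
tool_pos: [0.5681, -0.2806, 0.0422]
eef_rot: [0.72, 0.694, -0.0, 0.0]
contact_force: [0.2, 0.5, -0.8]
opening: 0.188
clock: 20.35
tool_pos: [0.5681, -0.2806, 0.0422]
eef_rot: [0.72, 0.694, 0.0, 0.0]
contact_force: [-0.4, 2.9, -0.5]
opening: 0.136
clock: 20.6
tool_pos: [0.5681, -0.2807, 0.0422]
eef_rot: [0.72, 0.694, -0.0, 0.0]
contact_force: [0.1, 1.9, -0.8]
opening: 0.121
clock: 21.22
tool_pos: [0.5683, -0.2807, 0.0577]
eef_rot: [0.72, 0.694, 0.0, 0.0]
contact_force: [0.3, 0.1, -4.0]
opening: 0.126
```

View pics/s11.png

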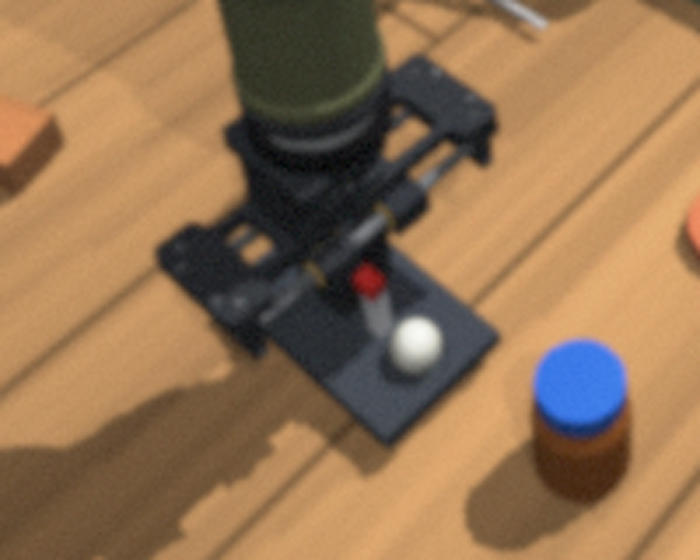

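View pics/w11.png

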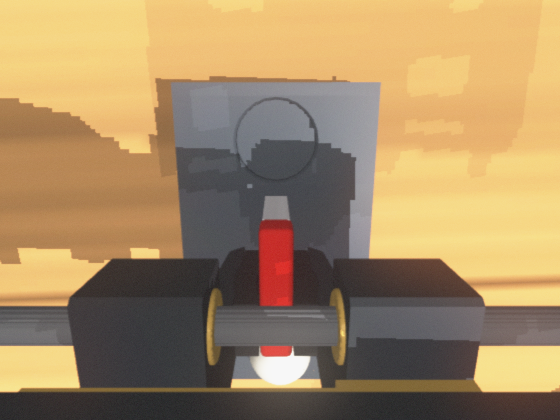

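```bash
python3 -m creep '[{"hand":0.0,"slide":[0,0,-0.005],"turn":0},{"hand":0.0,"slide":[0,0,-0.01],"turn":0},{"hand":0.0,"slide":[0,0,-0.015],"turn":0},{"hand":0.0,"slide":[0,0,-0.02],"turn":0},{"hand":0.0,"slide":[0,0,-0.02],"turn":0}]' 45
python3 -m creep '[{"hand":0.0,"slide":[0,0,-0.02],"turn":0},{"hand":0.0,"slide":[0,0,-0.02],"turn":0},{"hand":0.0,"slide":[0,0,-0.02],"turn":0},{"hand":0.0,"slide":[0,0,-0.02],"turn":0},{"hand":0.0,"slide":[0,0,-0.02],"turn":0}]' 45
python3 -m creep '[{"hand":0.0,"slide":[0,0,-0.02],"turn":0},{"hand":0.0,"slide":[0,0,-0.02],"turn":0},{"hand":0.0,"slide":[0,0,-0.015],"turn":0},{"hand":0.0,"slide":[0,0,-0.008],"turn":0},{"hand":0.0,"slide":[0,0,-0.002],"turn":0}]' 45
python3 - <<'E'
from h import *
s=snapshot('scene');save(s,'s12.png');print(get_state()['q'].round(2))
print(get_state()['tool_pos'].round(4))
E
```

```text
clock: 21.95
tool_pos: [0.5684, -0.2806, 0.1292]
eef_rot: [0.72, 0.694, 0.0, 0.0]
contact_force: [-0.4, -0.4, -3.4]
opening: 0.126
clock: 22.58
tool_pos: [0.568, -0.2805, 0.2285]
eef_rot: [0.72, 0.694, -0.0, 0.0]
contact_force: [0.3, 0.4, -3.9]
opening: 0.122
clock: 23.2
tool_pos: [0.5681, -0.2805, 0.2925]
eef_rot: [0.72, 0.694, 0.0, 0.0]
contact_force: [0.5, -0.5, -3.7]
opening: 0.125
[ 0.86  0.8  -0.95  1.46  0.67  1.23  1.35]
[ 0.568  -0.2806  0.2923]
```

View pics/s12.png

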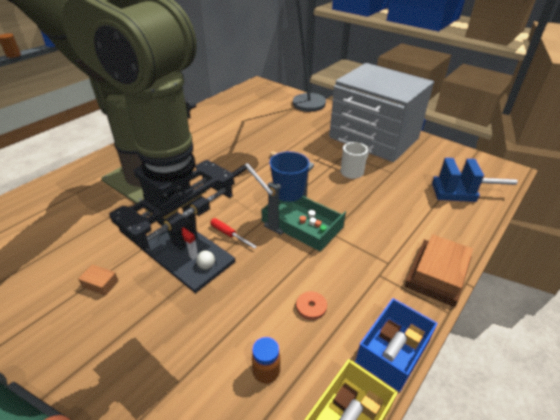

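```bash
python3 -m creep '[{"hand":0.0,"slide":[0.004,-0.0015,0],"turn":0},{"hand":0.0,"slide":[0.008,-0.003,0],"turn":0},{"hand":0.0,"slide":[0.012,-0.0046,0],"turn":0},{"hand":0.0,"slide":[0.016,-0.0061,0],"turn":0},{"hand":0.0,"slide":[0.018,-0.0069,0],"turn":0}]' 45
python3 -m creep '[{"hand":0.0,"slide":[0.018,-0.0069,0],"turn":0},{"hand":0.0,"slide":[0.018,-0.0069,0],"turn":0},{"hand":0.0,"slide":[0.018,-0.0069,0],"turn":0},{"hand":0.0,"slide":[0.018,-0.0069,0],"turn":0},{"hand":0.0,"slide":[0.018,-0.0069,0],"turn":0}]'
python3 -m creep '[{"hand":0.0,"slide":[0.018,-0.0069,0],"turn":0},{"hand":0.0,"slide":[0.018,-0.0069,0],"turn":0},{"hand":0.0,"slide":[0.018,-0.0069,0],"turn":0},{"hand":0.0,"slide":[0.018,-0.0069,0],"turn":0},{"hand":0.0,"slide":[0.018,-0.0069,0],"turn":0}]'
python3 -m creep '[{"hand":0.0,"slide":[0.016,-0.0061,0],"turn":0},{"hand":0.0,"slide":[0.012,-0.0046,0],"turn":0},{"hand":0.0,"slide":[0.008,-0.003,0],"turn":0},{"hand":0.0,"slide":[0.004,-0.0015,0],"turn":0},{"hand":0.0,"slide":[0,0,0],"turn":0}]'
python3 - <<'E'
from h import *
s=snapshot('scene');save(s,'s13.png');print(get_state()['q'].round(2))
E
```

```text
clock: 23.88
tool_pos: [0.5476, -0.2202, 0.2923]
eef_rot: [0.72, 0.694, 0.0, -0.0]
contact_force: [0.3, -0.5, -3.3]
opening: 0.123
clock: 24.5
tool_pos: [0.5166, -0.1293, 0.2923]
eef_rot: [0.72, 0.694, 0.0, 0.0]
contact_force: [-0.1, -0.3, -4.3]
opening: 0.122
clock: 25.12
tool_pos: [0.4855, -0.0381, 0.2923]
eef_rot: [0.72, 0.694, 0.0, 0.0]
contact_force: [0.5, -0.8, -4.1]
opening: 0.124
clock: 25.75
tool_pos: [0.4723, 0.0011, 0.2922]
eef_rot: [0.72, 0.694, -0.0, 0.0]
contact_force: [-0.0, -1.2, -4.1]
opening: 0.121
[ 0.53  0.58 -1.    1.93  0.59  0.97  0.78]
```

View pics/s13.png

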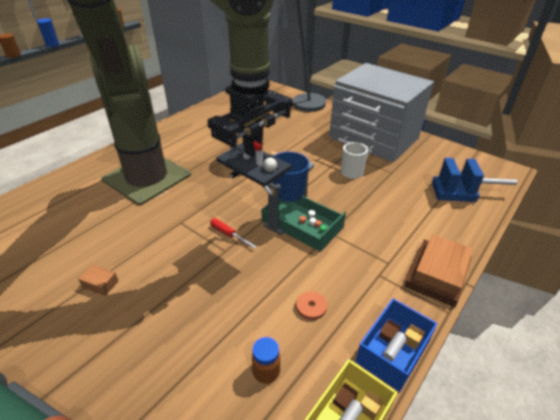

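```bash
python3 -m creep '[{"hand":0.0,"slide":[0.004,-0.0016,0],"turn":0},{"hand":0.0,"slide":[0.008,-0.0032,0],"turn":0},{"hand":0.0,"slide":[0.012,-0.0047,0],"turn":0},{"hand":0.0,"slide":[0.016,-0.0063,0],"turn":0},{"hand":0.0,"slide":[0.018,-0.0071,0],"turn":0}]' 45
python3 -m creep '[{"hand":0.0,"slide":[0.018,-0.0071,0],"turn":0},{"hand":0.0,"slide":[0.018,-0.0071,0],"turn":0},{"hand":0.0,"slide":[0.016,-0.0063,0],"turn":0},{"hand":0.0,"slide":[0.012,-0.0047,0],"turn":0},{"hand":0.0,"slide":[0.008,-0.0032,0],"turn":0}]'
python3 -m creep '[{"hand":0.0,"slide":[0.004,-0.0016,0.002],"turn":0},{"hand":0.0,"slide":[0,0,0.005],"turn":0},{"hand":0.0,"slide":[0,0,0.005],"turn":0},{"hand":0.0,"slide":[0,0,0.002],"turn":0},{"hand":0.0,"slide":[0,0,0],"turn":0}]'
python3 - <<'E'
from h import *
import pickle
d={}
for n in('scene','top'):
    s=snapshot(n);save(s,n+'14.png');d[n]=s
    for k,z in(('seat',.26),('mouth',.19),('ball_center',.26)):
        for x in pinpoint(k,s)[:1]: print(n,k,x,back(s,x['uv'],z).round(4),back(s,x['uv']).round(4))
pickle.dump(d,open('s14.pkl','wb'))
im=cv2.resize(d['scene']['frame'][90:250,200:360],None,fx=3.7,fy=3.7,interpolation=cv2.INTER_CUBIC);cv2.imwrite('pics/s14z.png',im[:,:,::-1])
im=cv2.resize(d['top']['frame'][150:290,180:320],None,fx=4,fy=4,interpolation=cv2.INTER_CUBIC);cv2.imwrite('pics/t14z.png',im[:,:,::-1])
E
```

```text
clock: 26.42
tool_pos: [0.4509, 0.0615, 0.2923]
eef_rot: [0.72, 0.694, 0.0, -0.0]
contact_force: [0.6, -0.6, -2.9]
opening: 0.122
clock: 27.05
tool_pos: [0.4253, 0.1341, 0.2923]
eef_rot: [0.72, 0.694, 0.0, 0.0]
contact_force: [0.6, -0.2, -3.9]
opening: 0.127
clock: 27.68
tool_pos: [0.4243, 0.1368, 0.278]
eef_rot: [0.72, 0.694, -0.0, -0.0]
contact_force: [0.5, 0.0, -3.8]
opening: 0.128
scene seat {'uv': [287.8, 139.5], 'conf': 0.59} [0.4726 0.1296 0.26  ] [0.4768 0.124  0.2641]
scene mouth {'uv': [287.5, 159.2], 'conf': 0.71} [0.4614 0.145  0.19  ] [0.4428 0.1698 0.1696]
scene ball_center {'uv': [290.7, 137.1], 'conf': 0.66} [0.4712 0.1432 0.26  ] [0.4823 0.1282 0.2709]
```

View pics/s14z.png

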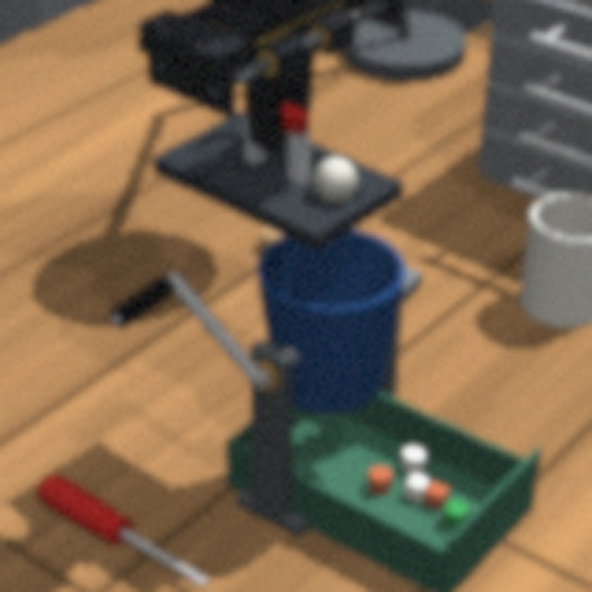

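View pics/t14z.png

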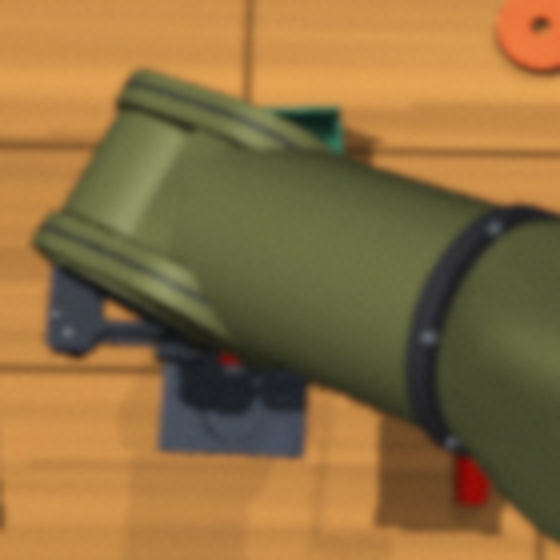

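```bash
python3 - <<'E'
from h import *
import pickle
s=pickle.load(open('s14.pkl','rb'))['scene']
K=s['mtx'];T=np.linalg.inv(s['camera_from_world'])
v,u=np.mgrid[0:420,0:560];D=s['depth']
P=np.stack([(u-K[0,2])/K[0,0]*D,(v-K[1,2])/K[1,1]*D,D,np.ones_like(D)],-1)@T.T
m=(P[...,2]>.238)&(P[...,2]<.256)&(abs(P[...,0]-.424)<.08)&(abs(P[...,1]-.137)<.05)
p=P[m][:,:3];A=np.c_[p[:,:2]-[.424,.137],np.ones(len(p))];print(len(p),np.linalg.lstsq(A,p[:,2],rcond=None)[0],p.min(0),p.max(0))
b=(s['frame'].min(-1)>150)&(P[...,2]>.245)&(P[...,2]<.30)&(abs(P[...,0]-.47)<.05)&(abs(P[...,1]-.137)<.05)
print(b.sum(),np.median(P[b],0))
st=get_state();print(abs(st['qd']).max(),st['tool_pos'].round(4),st['opening'])
E
python3 -m creep '[{"hand":0.0,"slide":[0,0,0],"turn":0},{"hand":0.0,"slide":[0,0,0],"turn":0},{"hand":0.0,"slide":[0,0,0],"turn":0},{"hand":0.0,"slide":[0,0,0],"turn":0}]'
```

```text
1073 [-0.01014281  0.03003054  0.24911108] [0.34721141 0.08802261 0.23812285] [0.50244667 0.18562423 0.25593474]
52 [0.47993223 0.13274442 0.27243456 1.        ]
0.001592022893796208 [0.4244 0.1371 0.2783] 0.12522657096131554
clock: 28.58
tool_pos: [0.4243, 0.1371, 0.2782]
eef_rot: [0.72, 0.694, -0.0, 0.0]
contact_force: [-0.4, -0.1, -4.1]
opening: 0.127
```

```bash
python3 - <<'E'
from plant import finish_job
print(finish_job())
E
```

```text
the job is handed in; nothing more can be done
None
```

I tipped the barrel by its crank to the stop and stood it fully upright again. The ball tray was handed in held level over the barrel's mouth with the ball in its pocket. No verdict came back, so what follows rests on my own last checks.

- **Chunks and barrel:** The scene camera shows all five chunks in the green tray and the barrel standing upright.
- **Tray height and level:** A plane fit to the depth picture puts the underside about 47 mm above the rim, at a world height of about 0.237 m. The fit gives a tilt of about 0.03 rad.
- **Ball position:** The seat works out at about (0.473, 0.137) and the mouth at about (0.472, 0.136), so they are within a few millimetres of each other.
- **Stillness:** The arm was motionless at 28.6 s, gripping the handle with 45 N commanded.

- **Check that disagreed:** The network's mouth reading in the last scene picture was about 14 mm off, at (0.461, 0.145). The tray partly hid the mouth by then, so I kept the earlier unobstructed measurements.
- **Check that failed:** The top camera could not confirm the final position because the arm blocked its view.

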